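Lock the grinding cup into the bench mill

TASK

Take the steel grinding cup with the bar grip out of the tray and fit it to the mill: lower it upright into the collar with its two lugs in the two open slots, press it down against the spring and, while it is held down, turn it a quarter turn clockwise (seen from above) to the stop, then let it spring up into its locking notches and let go. Feel for the seat and the stop and do not force them, keep the cup upright, and leave the other vessels and the things on the bench where they are.

Things in the scene. Friction and masses are not known exactly. Their poses are not given: they have to be found in the camera images.
- cup_grip (a point): Centre of the bar grip of the loose grinding cup (steel, white lid, 0.26 to 0.42 kg, upright). Bar 58 x 16 x 40 mm high stands on the lid; grasp it from above across its 16 mm; x = along the bar, z up. The point is 105 mm above the cup's underside, 21 above the lid. Spigot: radius 30, lowest 38 mm, foot tapers to 25.5. 2 lugs below the bar's ends (cup's +x, -x): 10 wide, reach radius 35, 10 to 16 mm above underside
- socket (a point): Nominal centre of the rim of the mill's upright collar, 105 mm above the bench; x = through the two open slots (+x and -x), y = through the two locking notches. The collar is screwed up or down on a thread for wear: true rim (and all in it) anywhere within 6.5 mm above or below this point; find it by touch. Bore radius 31, slots 14 wide and open upwards to radius 36.5. A cup turned half round fits equally
- mill: Bench mill fixed to the bench, 225 x 165 mm, deck 65 mm high, rear hump 88; origin: centre of its underside, below the collar. In the collar, 22 mm below the rim, a sprung plate meets the cup's underside: 3 N at first touch, +1.8 N per mm. Lugs pass under the lips from 6 mm of travel, hard bottom at 7.5; over 25 N harms it. Clockwise stop at 90 degrees (+3); the notches let the cup rise back 3 mm. Over 60 N in all on the cup cracks the collar
- knob_jar_mid (a point): Half-way up a jar like the cup but with a round knob on its lid and no lugs, 112 mm high, radius 36; stands in the tray. Leave it. The tray, fixed, holds cup and two jars in a row, in any order, 85 mm apart: 263 x 94 mm, walls 30 mm high, floor 4 mm.
- flat_jar_mid (a point): Half-way up a low steel jar with a plain flat lid, 76 mm high, radius 35; stands in the tray. Leave it.
- wash_bottle: White wash bottle with bent spout, radius 32, 168 mm high; origin: centre of underside. Leave it.
- beaker: Glass beaker, rim radius 34, 85 mm high; origin: centre of underside. Leave it.
- petri_dish: Clear flat dish, radius 47, 15 mm high; origin: centre of underside. Leave it.
- forceps: Steel forceps lying on the bench, 135 x 18 x 7 mm, along x; origin: middle of underside. Leave it.
- cleaning_brush: Small brush lying on the bench, 160 mm long along x; origin: middle of underside. Leave it.
- wipes_box: Flat paper box of wipes, 90 x 62 x 22 mm; origin: centre of underside. Leave it.
Things that resemble listed ones, but are neither listed nor needed, are in the scene too. Leave any blue or purple look-alike of the part that bears cup_grip alone.

How it is judged (in metres and radians):
On the way, in this order (a step that is already met when the one before it is completed fails the run):
1. the cup is lifted out of the tray (height (world z) of cup_grip above 0.15 m), for 0.1 s.
2. the cup stands in the collar with its lugs down in the two slots (angle between the x axis of cup_grip and the x axis of socket, either way round below 0.2 rad and horizontal distance between cup_grip and socket below 0.006 m and z of cup_grip in the frame of socket below 0.087 m), for 0.1 s.
3. the cup, held down, is turned a quarter turn to its locked position (angle between the x axis of cup_grip and the y axis of socket, either way round below 0.12 rad and horizontal distance between cup_grip and socket below 0.006 m and z of cup_grip in the frame of socket below 0.088 m), for 0.1 s.
At the end, for the whole second after the job is handed in: The cup stands locked in the collar and at rest: bar within 0.075 rad of the socket's y axis, cup's axis within 4 mm of the socket's and within 0.06 rad of upright, grip centre 72.5 to 87.5 mm above the nominal rim (lugs up in the notches) (angle between the x axis of cup_grip and the y axis of socket, either way round below 0.075 rad and horizontal distance between cup_grip and socket below 0.004 m and z of cup_grip in the frame of socket between 0.0725 and 0.0875 m and angle between cup_grip's own z axis and vertical below 0.06 rad and linear speed of cup below 0.01 m/s); the robot touches nothing.
It fails at once if the sprung plate is rammed on its bottom: the cup bears on it with more than 25 N (contact force between cup and seat_plate above 25 N).
It fails at once if the cup is forced in the collar or against its case: more than 60 N between cup and mill (contact force between cup and mill above 60 N).
It fails at once if the cup is tipped by more than 0.4 rad (angle between cup_grip's own z axis and vertical above 0.4 rad).
It fails at once if another vessel or a thing on the bench is moved by more than 25 mm (distance of any of knob_jar_mid, flat_jar_mid, wash_bottle, beaker, petri_dish, forceps, cleaning_brush, wipes_box from where it was at the start of the episode above 0.025 m).
It also fails if it takes over 67 s, if anything falls off the work surface, if the arm or the gripper's body presses on something with over 40 N, if the wrist force passes 120 N, or if a joint passes its speed limit or range.

ROBOT

A 6-joint arm with a two-finger parallel gripper is mounted at the origin on the work surface. World frame = base frame: x ahead of the robot, y to its left, z up, the work surface at z = 0. Lengths are in mm, angles in rad, forces in N, time in s.
With the tool pointing down it reaches from about 400 to 925 mm from the base axis. Payload 12.5 kg.
Tool frame: the origin (TCP) lies midway between the tips of the shut fingers; the grasp point (between the pads) lies 19 mm behind it; y points along the fingers, x is the direction in which the jaws open and shut, and the axes are right-handed (so a half turn about y gives the same grasp; the last joint's range is limited). The gripper opens to 95 mm and grips with 3 to 60 N. Pads are 20 mm wide; open, the fingers measure 119 mm over their backs; the gripper's body (75 mm by 180 mm) begins 59 mm behind the grasp point.
Start: joints at [-1.449, 0.491, 1.559, -0, 1.092, -0.106], TCP at [141.169, -608.866, 214.661] pointing down, gripper open.
Joint ranges: [-3.1, 3.1], [-0.84, 2.19], [0.05, 2.79], [-1.13, 4.28], [0.06, 2.93], [-2.69, 2.69]. Speed limits (rad/s): [2.22, 2.22, 2.79, 3.14, 3.14, 3.14].

INTERFACE

Orientations are given as [roll, pitch, yaw] about the fixed x, y, z axes, in that order (R = Rz(yaw) Ry(pitch) Rx(roll)).
In Python, from cell import env, vision, job gives the robot as it stands.
- The arm moves only by the shell command python3 -m crank 'ROWS' [OPENING]. ROWS is JSON, a list of rows, each a list of 6 numbers: the shift along the tool's x, y, z in mm, then the turn, a rotation vector about the tool's x, y, z in degrees. In form: [[x, y, z, rx, ry, rz], ...]. A call has 1 to 5 rows; each row is the pose to reach, as a shift and turn from the pose measured when the call began, along the tool's axes at that moment; what a row does not reach only later rows make up. A row lasts 1/10 s, in which the tool goes at most 50 mm and 8.59 degrees, less where a joint would pass 70% of its speed; a pose out of reach is approached as far as the arm can. A call with a gripper value outside its range is refused whole. OPENING is the opening, from 0 (shut) to 1 (fully open), set as the call begins (- or left out, the last holds). The fingers move at their own pace and stop on an object; the grip force is fixed at half the most. Time passes only in rows, so rows that repeat a pose let the fingers close. It gives the time, the measured TCP pose, the force and the opening at its end, in the units of the state.
- env.state(): the state, without advancing time (a new reading comes with each control period).
- vision.read_camera(name): name is "scene" or "top" or "wrist"; returns (picture, depth): 400x640x3 uint8, blue, green, red; 400x640 float32, mm along the optical axis (not along the pixel's ray), 0 where there is no reading.
- vision.calibration(name): a dict with "vertical_fov" (degrees; the focal length in pixels is half the picture's height over the tangent of half this angle, whatever the lens; pixels are square), "cx", "cy" (the principal point, pixels), "pose" (4x4, takes a point from camera to world coordinates). Camera axes: x right, y down, z forward; pixel columns grow to the right and rows downward; lengths in mm; the calibration is good to about 2 mm. A picture is of the moment at which its call begins: read the wrist's pose just before it. calibration takes no time and is no camera call; for the wrist camera it gives the pose at the moment of the call.
- job.job_done(): hands the job in, once; it reports no verdict.
The state is a dict: "t": time; "joints": joint angles; "qvel": joint speeds; "tau": joint torques, N m; "eef_pos": TCP position; "tcp_rot": TCP orientation; "ft_force": force on the tool from outside, world axes, zero at the start; "moment": the same for the moment, N m; "opening": opening from 0.0 (shut) to 1.0 (fully open).
Only numpy, scipy, OpenCV 4.12 (cv2) and the standard library are available. Lean on these libraries where they do the work, as an engineer would, in place of code of your own. Each camera call takes 0.05 s, during which the arm holds its last target.

## Working session

There is one attempt and no reset: what is moved stays moved. The work goes in short steps, Python scripts to look and compute and a shell command to move; the robot and the scene stay as the last step left them, time stands still between calls to the robot, and variables do not carry over. Pictures are saved under pics/ and viewed, and the job is handed in when it is done.

```bash
ls; mkdir -p pics
python3 - <<'E'
from cell import env, vision, job
import cv2,numpy as np
print(env.state())
for n in ["scene","top","wrist"]:
    c=vision.calibration(n); print(n,c)
    im,d=vision.read_camera(n); cv2.imwrite(f"pics/{n}0.png",im); np.save(f"pics/{n}0.npy",d); np.save(f"pics/{n}0_pose.npy",c["pose"])
E
```

```text
pics
{'t': 0.0, 'joints': array([-1.44860529e+00,  4.91555041e-01,  1.55944511e+00,  6.30284521e-06,
        1.09166329e+00, -1.05600042e-01]), 'qvel': array([-0.00021432,  0.0017936 , -0.00087484,  0.00113917, -0.00236596,
        0.00046607]), 'tau': array([-1.27628598e-03, -6.12645507e+01, -2.58180517e+01,  6.92520663e-02,
        4.82087815e-02, -1.30670296e-04]), 'eef_pos': array([ 141.13656263, -608.61783753,  214.06603914]), 'tcp_rot': array([-1.57067790e+00,  1.06423938e-03, -1.34300810e+00]), 'ft_force': array([-0.94997082,  0.09068599, -0.17093122]), 'moment': array([-0.02414263,  0.01916916,  0.02432089]), 'opening': 0.9971934196681074}
scene {'vertical_fov': 57.86018454615965, 'cx': 324.0788943926062, 'cy': 204.84139087951658, 'pose': array([[-6.93280669e-01,  3.95812385e-01, -6.02241206e-01,
         1.21293934e+03],
       [ 7.20480287e-01,  3.99727905e-01, -5.66679590e-01,
         5.82462097e+02],
       [ 1.64338155e-02, -8.26770923e-01, -5.62298650e-01,
         6.51124521e+02],
       [ 0.00000000e+00,  0.00000000e+00,  0.00000000e+00,
         1.00000000e+00]])}
t
[... 184 characters left out ...]

       [-9.99133544e-01,  4.12971277e-02, -5.16796658e-03,
         2.71376608e+01],
       [-4.63045482e-03, -2.33702495e-01, -9.72297127e-01,
         1.24487472e+03],
       [ 0.00000000e+00,  0.00000000e+00,  0.00000000e+00,
         1.00000000e+00]])}
wrist {'vertical_fov': 64.2639305587809, 'cx': 325.30706032030287, 'cy': 201.24882220606037, 'pose': array([[ 2.25617647e-01, -9.44677458e-01, -2.38078092e-01,
         2.07022579e+02],
       [-9.74215920e-01, -2.18742112e-01, -5.52741362e-02,
        -5.93411529e+02],
       [ 1.38525692e-04,  2.44410288e-01, -9.69671899e-01,
         3.83993763e+02],
       [ 0.00000000e+00,  0.00000000e+00,  0.00000000e+00,
         1.00000000e+00]])}
```

View pics/scene0.png

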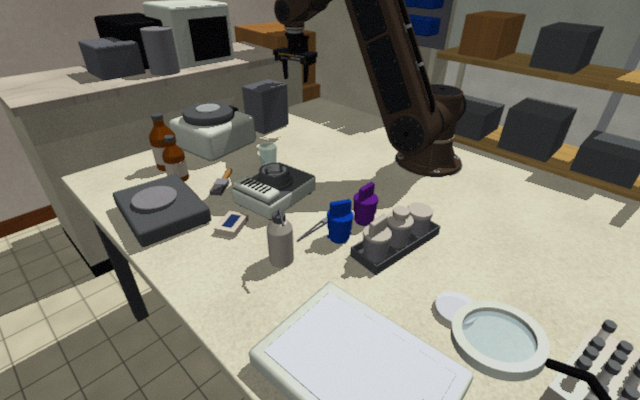

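View pics/top0.png

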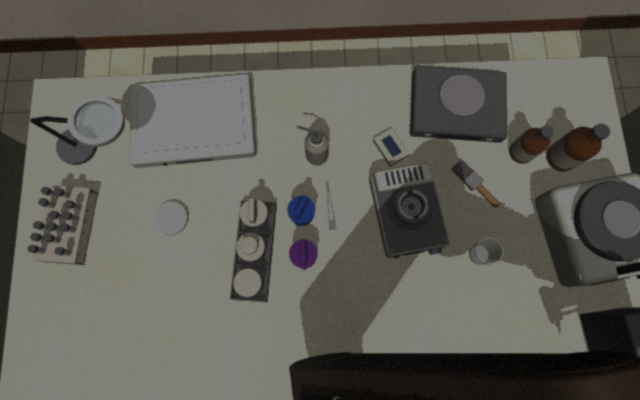

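View pics/wrist0.png

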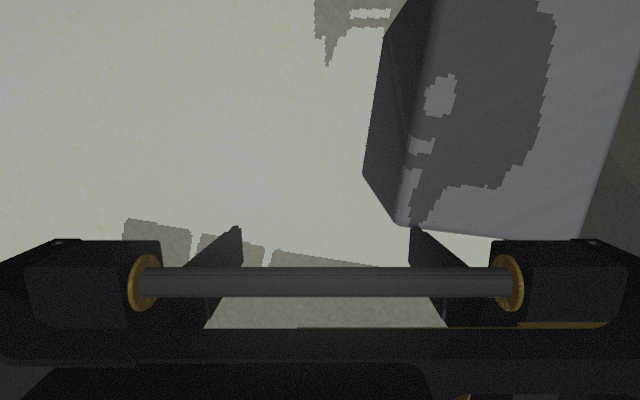

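Scene and top views: the tray is at top pixels ~(253,250), with the loose bar-grip cup at ~(254,211), the knob jar at (250,246) and the flat jar at (248,282). There are blue and purple look-alikes at (301,210) and (303,254). The mill collar is at ~(411,206). Next I'll enlarge and measure these.

```bash
cat > h.py <<'E'
import numpy as np,cv2
def K(c): return 200/np.tan(np.radians(c["vertical_fov"]/2))
def cloud(c,d,T):
    f=K(c); v,u=np.mgrid[0:400,0:640]
    P=np.stack([(u-c["cx"])*d/f,(v-c["cy"])*d/f,d],-1)
    return P@T[:3,:3].T+T[:3,3]
E
python3 - <<'E'
from cell import vision
import cv2,numpy as np,h
im=cv2.imread("pics/top0.png"); d=np.load("pics/top0.npy")
c=vision.calibration("top"); W=h.cloud(c,d,c["pose"])
np.set_printoptions(suppress=True,precision=0)
cr=im[150:310,220:460]; cv2.imwrite("pics/topcrop.png",cv2.resize(cr,None,fx=3.3,fy=3.3,interpolation=cv2.INTER_CUBIC))
s=cv2.imread("pics/scene0.png")[150:280,220:450]; cv2.imwrite("pics/scenecrop.png",cv2.resize(s,None,fx=3.4,fy=3.4,interpolation=cv2.INTER_CUBIC))
for p in [(254,211),(254,206),(250,246),(248,282),(411,206),(301,210),(303,254),(270,340),(315,140)]: print(p,W[p[1],p[0]])
print(W[195:228:3,238:270:3,2]); print(W[185:230:3,385:440:3,2])
E
```

```text
(254, 211) [594. 185. 130.]
(254, 206) [608. 186. 125.]
(250, 246) [510. 198. 116.]
(248, 282) [426. 209.  81.]
(411, 206) [ 600. -210.   84.]
(301, 210) [594.  70. 120.]
(303, 254) [484.  69. 126.]
(270, 340) [282. 166.  -1.]
(315, 140) [767.  29. 146.]
[[1245.    1.   -0.   -5.    2.    2.    2.    6.    0.   -0.    2.]
 [  -1.    1.    4.    1.  130.  129.    1.    0.    2.    2.   -1.]
 [   2.   29.   27.   86.  127.  130.   89.   88.   35.    4.    3.]
 [   4.   28.   87.   90.  128.  127.   93.   90.   85.   19.   16.]
 [   0.   87.   88.   85.  130.  128.   93.   84.   92.   89.    5.]
 [   4.   89.   90.   86.  130.  127.   90.   93.   87.   93.    2.]
 [  -0.   93.   90.   87.  133.  126.   85.   92.   90.   86.   45.]
 [   2.   89.   89.   88.  131.  131.   89.   91.   91.   91.   51.]
 [   2.   85.   89.   92.  131.  127.   89.   89.   90.   90.   14.]
 [  -4.   11.   89.   92.  108.  105.   89.   92.   89.   59.    3.]
 [  34.    6.    9.   82.   92.   85.   93.   83.   60.   16.    8.]]
[[  92.   95.   87.   87.   85.   91.   84.   86.   83.   83.   78.   68.
    68.   6
[... 1000 characters left out ...]
  74.   93.  108.  104.  107.   86.   84.   86.   86.   87.
    84.  105.  113.   72.   70.   72.   68.]
 [  68.   65.   69.   72.  100.  108.  103.  107.   88.   85.   85.   87.
   111.  115.  108.   71.   67.   68.   65.]
 [  64.   65.   68.   69.   81.   99.  109.  107.  112.  108.   67.  106.
   107.  106.   66.   69.   66.   69.   66.]
 [  65.   71.   66.   73.   70.   79.   94.  112.  110.  107.  106.  111.
   104.   72.   65.   68.   65.   70.   67.]
 [  63.   66.   66.   68.   68.   70.   61.   76.   93.   94.   82.   62.
    69.   66.   67.   73.   70.   65.   69.]
 [  63.   68.   66.   67.   65.   67.   72.   68.   74.   72.   69.   70.
    72.   67.   65.   66.   63.   65.   69.]]
```

View pics/topcrop.png

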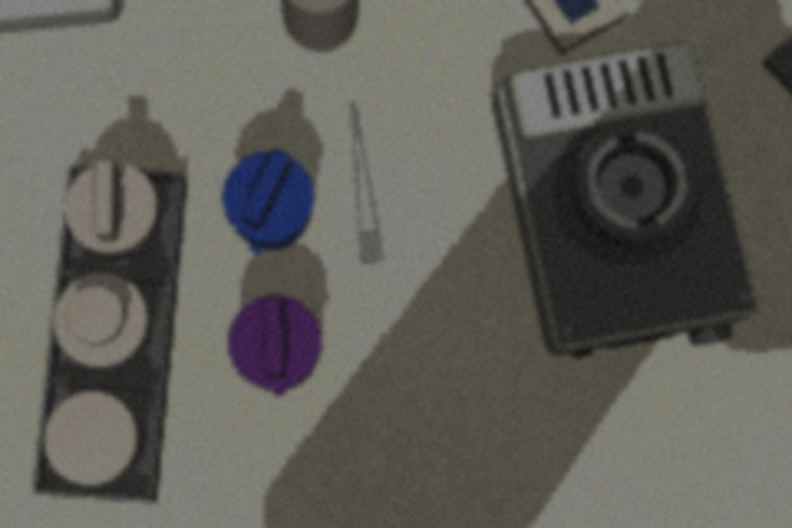

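View pics/scenecrop.png

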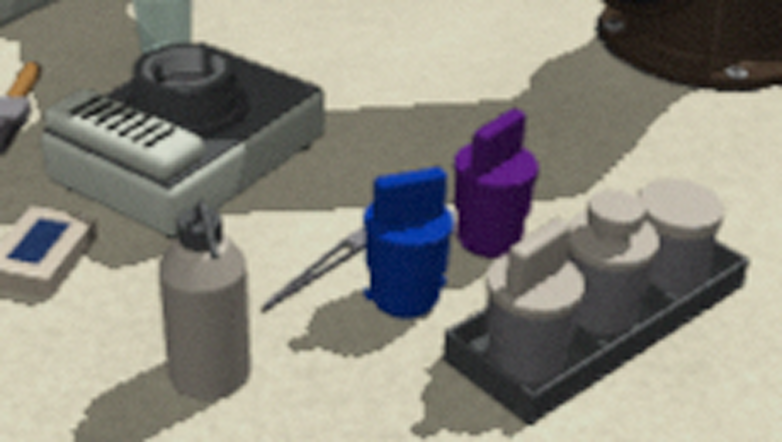

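Confirmed in the crops: the loose cup is the white-lidded steel one with the bar grip, in the tray at crop (110,205) = top (254,211). The ones at (301,210) blue and (303,254) purple stand on the bench and are the look-alikes. Now a wrist-camera look at the collar.

```bash
cat >> h.py <<'E'
from scipy.spatial.transform import Rotation as R
def go(x,y,z,yaw,tilt=True):
    "print row to reach world TCP (x,y,z), pointing straight down with jaw yaw in deg"
    from cell import env
    s=env.state(); r=R.from_euler('xyz',s["tcp_rot"]); t=R.from_euler('xyz',[-np.pi/2,0,np.radians(yaw)])
    d=r.inv().apply(np.array([x,y,z])-s["eef_pos"]); w=np.degrees((r.inv()*t).as_rotvec())
    print("ROW",np.round(d,1).tolist(),np.round(w,2).tolist(),"at",np.round(s["eef_pos"],1),"rot",np.round(np.degrees(s["tcp_rot"]),2),"F",np.round(s["ft_force"],1),"t",round(s["t"],2))
def snap(name,tag):
    from cell import vision
    c=vision.calibration(name); im,d=vision.read_camera(name)
    cv2.imwrite(f"pics/{tag}.png",im); np.savez(f"pics/{tag}.npz",d=d,T=c["pose"],cx=c["cx"],cy=c["cy"],fov=c["vertical_fov"])
    return im,d,c
E
python3 -c "import h; h.go(540,-242,330,-62)"
python3 -m crank '[[-268,-116,472,0,-15,0],[-268,-116,472,0,-15,0],[-268,-116,472,0,-15,0],[-268,-116,472,0,-15,0],[-268,-116,472,0,-15,0]]'
python3 -c "import h; h.go(540,-242,330,-62)"
```

```text
ROW [-267.2, -115.5, 471.4] [-0.01, -14.94, -0.05] at [ 141.1 -608.7  214.2] rot [-9.000e+01  5.000e-02 -7.694e+01] F [ 0.4 -0.3  1. ] t 0.15
t: 0.65
eef_pos: [322.1, -441.7, 267.2]
tcp_rot: [-1.57, 0.001, -1.081]
ft_force: [0.9, -1.3, 0.4]
opening: 0.998
ROW [-73.9, -62.7, 286.2] [-0.02, 0.04, -0.05] at [ 322.1 -441.7  267.2] rot [-8.998e+01  5.000e-02 -6.196e+01] F [ 0.9 -1.3  0.4] t 0.65
```

```bash
python3 -m crank '[[-74,-63,286,0,0,0],[-74,-63,286,0,0,0],[-74,-63,286,0,0,0],[-74,-63,286,0,0,0],[-74,-63,286,0,0,0]]'
python3 -m crank '[[0,0,50,0,0,0],[0,0,0,0,0,0],[0,0,0,0,0,0]]'
python3 - <<'E'
import h,cv2
h.go(540,-242,330,-62)
im,d,c=h.snap("wrist","w1"); h.go(540,-242,330,-62)
E
```

```text
t: 1.15
eef_pos: [502.1, -276.0, 319.4]
tcp_rot: [-1.571, 0.001, -1.081]
ft_force: [-0.1, -1.4, 0.2]
opening: 0.999
t: 1.45
eef_pos: [501.0, -275.1, 318.8]
tcp_rot: [-1.572, 0.002, -1.078]
ft_force: [0.7, -0.7, 0.8]
opening: 0.999
ROW [-10.8, -11.3, 50.0] [0.09, 0.21, -0.14] at [ 501.  -275.1  318.8] rot [-90.09   0.14 -61.79] F [ 0.7 -0.7  0.8] t 1.45
ROW [-11.6, -10.8, 49.8] [0.02, 0.05, -0.1] at [ 501.5 -275.7  319.2] rot [-90.02   0.1  -61.95] F [0.7 1.  0.3] t 1.5
```

View pics/w1.png

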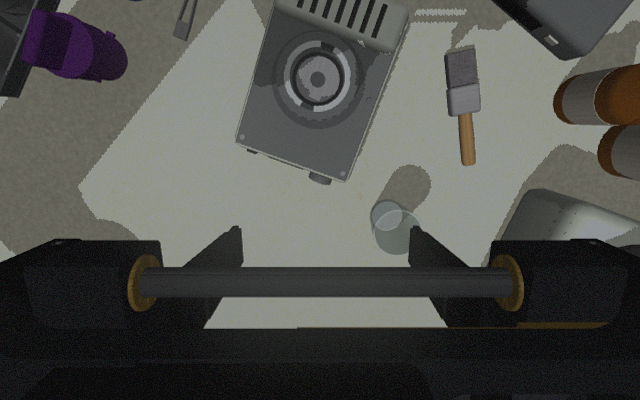

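The wrist picture shows the collar at (318,78), with gaps in its ring at about (318,45) and (318,110). I'll enlarge it and fit it.

```bash
python3 -m crank '[[-12,60,50,0,0,0],[-12,60,70,0,0,0],[-12,60,70,0,0,0],[-12,60,70,0,0,0]]'
python3 - <<'E'
import h,cv2
h.go(540,-242,330,-62)
im,d,c=h.snap("wrist","w2")
cv2.imwrite("pics/w2.png",im)
cv2.imwrite("pics/w2c.png",cv2.resize(im[0:230,190:450],None,fx=2.6,fy=2.6,interpolation=cv2.INTER_CUBIC))
E
```

```text
t: 1.9
eef_pos: [557.7, -232.2, 258.8]
tcp_rot: [-1.572, 0.002, -1.081]
ft_force: [-0.5, -0.2, 0.7]
opening: 1.001
ROW [0.2, -71.2, -20.3] [0.06, 0.06, -0.14] at [ 557.7 -232.2  258.8] rot [-90.06   0.14 -61.94] F [-0.5 -0.2  0.7] t 1.9
```

View pics/w2c.png

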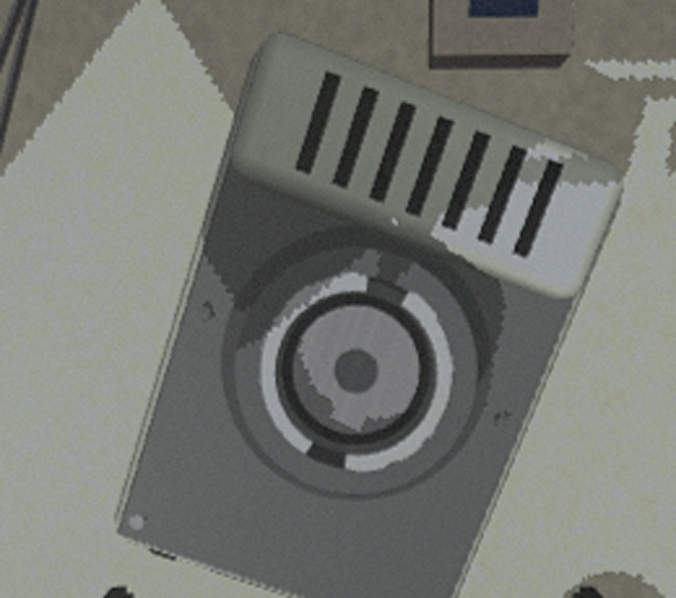

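```bash
cat > ring.py <<'E'
import h,cv2,numpy as np,sys
from scipy.optimize import least_squares
for tag in sys.argv[1:]:
    Z=np.load(f"pics/{tag}.npz"); im=cv2.imread(f"pics/{tag}.png"); g=cv2.GaussianBlur(cv2.cvtColor(im,6),(0,0),0.7).astype(np.float32)
    c=dict(vertical_fov=float(Z["fov"]),cx=float(Z["cx"]),cy=float(Z["cy"])); T=Z["T"]; f=h.K(c)
    W=h.cloud(c,Z["d"],T)
    def proj(P):
        q=(P-T[:3,3])@T[:3,:3]; return q[...,0]/q[...,2]*f+c["cx"], q[...,1]/q[...,2]*f+c["cy"]
    near=(np.hypot(W[...,0]-600,W[...,1]+210)<60)
    m=near&(W[...,2]>97)&(W[...,2]<120)
    z=np.median(W[m][:,2]); ctr=W[m][:,:2].mean(0); print(tag,"rim z",z,"n",m.sum(),"ctr0",ctr)
    # deck level and plate
    dk=np.hypot(W[...,0]-ctr[0],W[...,1]-ctr[1]); pl=dk<20; print("plate z",np.median(W[pl][:,2]),"deck",np.median(W[(dk>60)&(dk<70)][:,2]))
    # circle fit: outer edge by subpixel ring: radial max gradient of intensity outwards
    th=np.radians(np.arange(0,360,2)); rr=np.arange(24,50,.25)
    for it in range(4):
        P=np.stack([ctr[0]+np.outer(np.cos(th),rr),ctr[1]+np.outer(np.sin(th),rr),np.full((len(th),len(rr)),z)],-1)
        u,v=proj(P); I=cv2.remap(g,u.astype(np.float32),v.astype(np.float32),cv2.INTER_LINEAR)
        G=np.gradient(I,axis=1); k=np.argmax(np.where(rr>28,G,0)*(rr<36),axis=1); ri=rr[k]; s=G[np.arange(len(th)),k]
        ok=s>np.percentile(s,30)
        A=lambda p: (np.hypot(ctr[0]+ri*np.cos(th)-p[0],ctr[1]+ri*np.sin(th)-p[1])-p[2])[ok]
        r=least_squares(A,[*ctr,31],loss='soft_l1',f_scale=.5); ctr=r.x[:2]
    print("inner bright edge fit",r.x)
    k=np.argmin(np.where((rr>35),G,0),axis=1); ro=rr[k]
    B=lambda p: (np.hypot(ctr[0]+ro*np.cos(th)-p[0],ctr[1]+ro*np.sin(th)-p[1])-p[2])
    r2=least_squares(B,[*ctr,38],loss='soft_l1',f_scale=.5); print("outer fit",r2.x)
    # slots: intensity profile
    q=np.radians(np.arange(0,360,1)); R_=np.arange(32.5,36.5,.5)
    P=np.stack([ctr[0]+np.outer(np.cos(q),R_),ctr[1]+np.outer(np.sin(q),R_),np.full((360,len(R_)),z)],-1)
    u,v=proj(P); I=cv2.remap(g,u.astype(np.float32),v.astype(np.float32),cv2.INTER_LINEAR).mean(1)
    print(I.reshape(-1,6).mean(1).round(0).tolist())
    big=cv2.resize(im,None,fx=4,fy=4,interpolation=cv2.INTER_CUBIC)
E
python3 ring.py w1 w2
```

```text
w1 rim z 106.78532876282605 n 3151 ctr0 [ 600.17282552 -210.45925625]
plate z 84.96669008798392 deck 65.30234402037317
inner bright edge fit [ 598.20708034 -211.59268312   31.02597374]
outer fit [ 598.10774205 -211.66649318   37.64053052]
[38.0, 38.0, 38.0, 66.0, 103.0, 103.0, 103.0, 103.0, 103.0, 103.0, 103.0, 103.0, 101.0, 101.0, 100.0, 100.0, 100.0, 99.0, 101.0, 101.0, 106.0, 137.0, 144.0, 144.0, 144.0, 144.0, 142.0, 144.0, 144.0, 85.0, 61.0, 60.0, 61.0, 99.0, 145.0, 144.0, 144.0, 144.0, 144.0, 144.0, 144.0, 144.0, 144.0, 145.0, 145.0, 145.0, 145.0, 145.0, 144.0, 143.0, 144.0, 144.0, 144.0, 143.0, 144.0, 144.0, 142.0, 115.0, 101.0, 59.0]
w2 rim z 106.78655957738351 n 3804 ctr0 [ 599.06962432 -211.31177712]
plate z 348.52724901747047 deck 359.4372613073529
inner bright edge fit [ 598.04852268 -211.57910207   30.99639797]
outer fit [ 598.27041741 -211.63458484   37.05973501]
[60.0, 60.0, 60.0, 95.0, 153.0, 154.0, 152.0, 138.0, 130.0, 119.0, 113.0, 119.0, 119.0, 129.0, 138.0, 151.0, 153.0, 153.0, 152.0, 152.0, 153.0, 152.0, 152.0, 152.0, 153.0, 151.0, 152.0, 152.0, 149.0, 78.0, 51.0, 52.0, 51.0, 96.0, 153.0, 153.0, 154.0, 153.0, 150.0, 153.0, 154.0, 154.0, 153.0, 153.0, 151.0, 150.0, 151.0, 151.0, 151.0, 152.0, 155.0, 154.0, 152.0, 153.0, 154.0, 154.0, 155.0, 154.0, 154.0, 92.0]
```

Collar centre is (598.1, −211.6) from two views, agreeing within 0.2 mm. The rim is at z≈106.8 by depth, the bore fits r=31 as given, and the slot axis is at +8.8°. Now to look at the cup from above.

```bash
python3 -c "import h; h.go(655,187,300,90)"
```

```text
ROW [-324.7, -40.1, 283.3] [-0.09, -151.98, -0.05] at [ 557.5 -232.7  259.6] rot [-9.002e+01  8.000e-02 -6.198e+01] F [0.2 0.1 0.2] t 1.95
```

```bash
python3 -m crank '[[-325,-40,283,0,-152,0],[-325,-40,283,0,-152,0],[-325,-40,283,0,-152,0],[-325,-40,283,0,-152,0],[-325,-40,283,0,-152,0]]'
python3 -c "import h; h.go(655,187,300,90)"
```

```text
t: 2.45
eef_pos: [613.8, 11.0, 284.5]
tcp_rot: [-1.57, -0.001, -0.327]
ft_force: [0.9, 0.0, 0.1]
opening: 1.001
ROW [-17.5, -15.3, 180.0] [-0.0, -108.74, 0.09] at [613.8  11.  284.5] rot [-8.993e+01 -5.000e-02 -1.874e+01] F [0.9 0.  0.1] t 2.45
```

```bash
python3 -m crank '[[-18,-15,180,0,-109,0],[-18,-15,180,0,-109,0],[-18,-15,180,0,-109,0],[-18,-15,180,0,-109,0],[-18,-15,180,0,-109,0]]'
python3 -c "import h; h.go(655,187,300,90)"
```

```text
t: 2.95
eef_pos: [655.0, 189.8, 301.1]
tcp_rot: [-1.57, -0.002, 0.427]
ft_force: [-0.5, -0.8, -0.0]
opening: 1.0
ROW [-1.2, 1.1, -2.6] [0.05, -65.53, 0.14] at [655.  189.8 301.1] rot [-89.97  -0.14  24.47] F [-0.5 -0.8 -0. ] t 2.95
```

```bash
python3 -m crank '[[-1,1,-3,0,-65,0],[-1,1,-3,0,-65,0],[-1,1,-3,0,-65,0],[-1,1,-3,0,-65,0],[-1,1,-3,0,-65,0]]'
python3 -m crank '[[0,0,0,0,-22,0],[0,0,0,0,-22,0],[0,0,0,0,-22,0],[0,0,0,0,-22,0]]'
python3 - <<'E'
import h,cv2
h.go(655,187,300,90)
im,d,c=h.snap("wrist","w3")
E
```

```text
t: 3.45
eef_pos: [655.6, 185.2, 301.5]
tcp_rot: [-1.573, -0.002, 1.173]
ft_force: [-0.5, -0.3, -0.1]
opening: 1.002
t: 3.85
eef_pos: [655.9, 183.8, 302.9]
tcp_rot: [-1.576, -0.001, 1.557]
ft_force: [-0.2, 0.0, 0.3]
opening: 0.994
ROW [3.2, 2.9, 1.0] [0.28, -0.82, 0.08] at [655.9 183.8 302.9] rot [-9.028e+01 -8.000e-02  8.918e+01] F [-0.2  0.   0.3] t 3.85
```

View pics/w3.png

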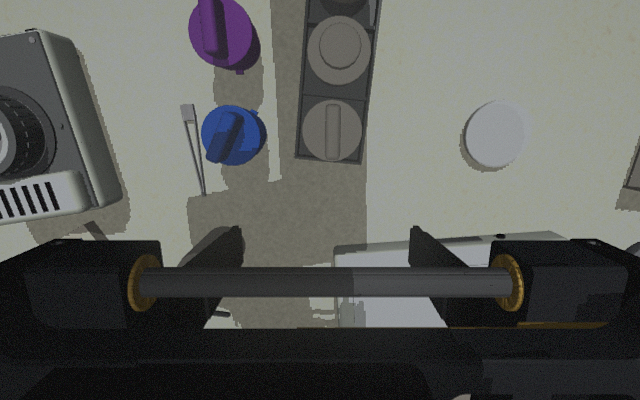

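The wrist view shows the cup lid with its bar at (332,130), the knob jar at (340,48), blue at (233,134) and purple at (222,32). I'll measure the bar by depth and check it against an enlarged crop.

```bash
cat > bar.py <<'E'
import h,cv2,numpy as np,sys
for tag in sys.argv[1:]:
    Z=np.load(f"pics/{tag}.npz"); im=cv2.imread(f"pics/{tag}.png")
    c=dict(vertical_fov=float(Z["fov"]),cx=float(Z["cx"]),cy=float(Z["cy"])); W=h.cloud(c,Z["d"],Z["T"])
    n=np.hypot(W[...,0]-592,W[...,1]-187)<45
    m=(n&(W[...,2]>119)&(W[...,2]<140)).astype(np.uint8); m=cv2.morphologyEx(m,cv2.MORPH_OPEN,np.ones((3,3)))>0
    P=W[m]; z=np.median(P[:,2])
    # reproject onto the plane z to remove depth noise
    v,u=np.nonzero(m); f=h.K(c); r=np.stack([(u-c["cx"])/f,(v-c["cy"])/f,np.ones(len(u))],-1)@Z["T"][:3,:3].T; o=Z["T"][:3,3]
    Q=o+r*((z-o[2])/r[:,2])[:,None]
    b=cv2.minAreaRect(Q[:,:2].astype(np.float32)); pc=np.linalg.eigh(np.cov(Q[:,:2].T))[1][:,1]
    print(tag,"bar top z",z,"n",len(P),"mean",Q.mean(0),"rect",b,"pca",np.degrees(np.arctan2(pc[1],pc[0])))
    l=n&(W[...,2]>82)&(W[...,2]<98); print(" lid z",np.median(W[l][:,2]))
    lz=np.median(W[l][:,2]); lm=((n&(W[...,2]>80))).astype(np.uint8); v,u=np.nonzero(lm)
    cv2.imwrite(f"pics/{tag}c.png",cv2.resize(im[40:200,180:420],None,fx=3,fy=3,interpolation=cv2.INTER_CUBIC))
E
python3 bar.py w3
```

```text
w3 bar top z 127.39604296907027 n 807 mean [598.85079816 192.16379561 127.39604297] rect ((599.3130493164062, 192.14181518554688), (15.631080627441406, 57.182395935058594), 87.49158477783203) pca 177.94368160495324
 lid z 87.81957965401966
```

Run:
```python
import numpy as np,h,cv2
from cell import vision
c=vision.calibration("top"); d=np.load("pics/top0.npy"); W=h.cloud(c,d,c["pose"])
n=(np.hypot(W[...,0]-592,W[...,1]-187)<45)&(W[...,2]>118)
print("top: bar",np.median(W[n],0),W[n].mean(0))
```

```text
top: bar [599.22215915 192.95180605 128.35355921] [599.20862158 193.07643947 128.30897144]
```

View pics/w3c.png

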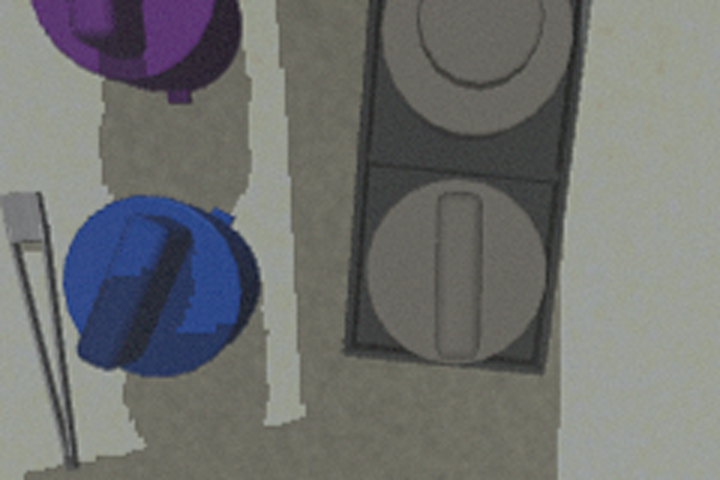

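Bar: centre (599.2, 192.2), top z 127.4 (wrist) and 128.3 (top) against 129 expected, 15.6×57 mm, lying at −2.3°. All agree with the description, and the crop shows the white bar grip in the tray cell nearest the blue one. Moving above it, then down.

```bash
python3 -c "import h; h.go(599.2,192.2,190,87.7)"
```

```text
ROW [7.0, 112.4, 57.3] [0.26, 1.31, 0.08] at [655.9 184.  302.7] rot [-9.026e+01 -8.000e-02  8.901e+01] F [-0.3 -0.5 -0.1] t 3.9
```

```bash
python3 -m crank '[[7,112,57,0.26,1.3,0],[7,112,57,0.26,1.3,0],[7,112,57,0.26,1.3,0],[7,112,57,0.26,1.3,0],[7,112,57,0.26,1.3,0]]' 0.6
python3 - <<'E'
import h
h.go(599.2,192.2,95,87.7)
im,d,c=h.snap("wrist","w4")
h.go(599.2,192.2,95,87.7)
E
python3 bar.py w4
```

```text
t: 4.4
eef_pos: [600.6, 191.9, 191.8]
tcp_rot: [-1.573, -0.002, 1.529]
ft_force: [-0.3, -0.0, 1.1]
opening: 0.638
ROW [0.0, 96.8, 1.6] [0.1, -0.1, 0.1] at [600.6 191.9 191.8] rot [-90.1  -0.1  87.6] F [-0.3 -0.   1.1] t 4.4
ROW [-0.1, 97.3, 2.1] [0.17, -0.09, 0.12] at [601.  192.  192.3] rot [-90.17  -0.12  87.61] F [ 0.1 -0.3  0.1] t 4.45
w4 bar top z 127.46597100415377 n 1450 mean [596.99430475 192.2756752  127.465971  ] rect ((597.5760498046875, 192.2270965576172), (15.746597290039062, 57.364524841308594), 88.77116394042969) pca 179.25125128471834
 lid z 87.86953405906573
```

View pics/w4.png

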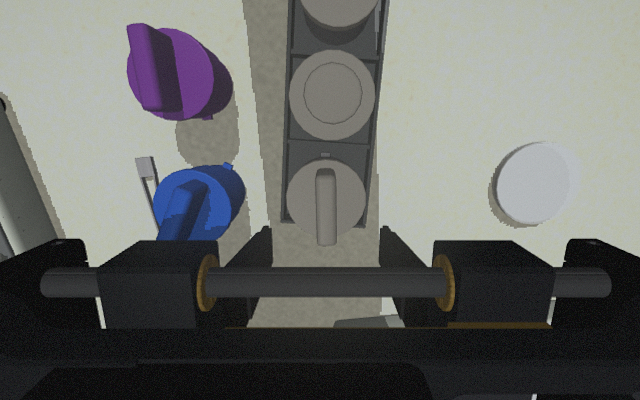

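```bash
python3 -m crank '[[0,30,2.6,0.15,-0.9,0],[0,60,2.6,0.15,-0.9,0],[0,85,2.6,0.15,-0.9,0],[0,97,2.6,0.15,-0.9,0],[0,97,2.6,0.15,-0.9,0]]' 0.45
python3 -m crank '[[0,1,0,0,0,0],[0,1,0,0,0,0]]' 
python3 -c "import h; h.go(598.4,192.2,95,88.5)"
```

```text
t: 4.95
eef_pos: [599.3, 192.1, 95.1]
tcp_rot: [-1.571, -0.002, 1.544]
ft_force: [-0.7, -0.6, 0.1]
opening: 0.447
t: 5.15
eef_pos: [600.2, 192.2, 95.5]
tcp_rot: [-1.573, -0.003, 1.544]
ft_force: [0.2, -0.7, -0.9]
opening: 0.449
ROW [-0.1, 0.5, 1.8] [0.13, -0.05, 0.14] at [600.2 192.2  95.5] rot [-90.13  -0.14  88.45] F [ 0.2 -0.7 -0.9] t 5.15
```

```bash
python3 -m crank '[[0,0.5,1.5,0,0,0],[0,0.5,1.5,0,0,0],[0,0.5,1.5,0,0,0],[0,0.5,1.5,0,0,0],[0,0.5,1.5,0,0,0]]' 0.0
python3 -m crank '[[0,0,0,0,0,0],[0,0,0,0,0,0],[0,0,0,0,0,0]]'
python3 -c "import h; h.go(598.4,192.2,95,88.5)"
```

```text
t: 5.65
eef_pos: [598.8, 192.3, 95.2]
tcp_rot: [-1.573, -0.002, 1.544]
ft_force: [-0.9, 0.5, 1.9]
opening: 0.165
t: 5.95
eef_pos: [598.8, 192.3, 95.2]
tcp_rot: [-1.573, -0.003, 1.544]
ft_force: [-0.8, 0.0, 1.0]
opening: 0.166
ROW [-0.1, 0.2, 0.4] [0.14, -0.04, 0.14] at [598.8 192.3  95.2] rot [-90.14  -0.14  88.46] F [-0.8  0.   1. ] t 5.95
```

Opening 0.166 ≈ 15.8 mm, so the bar is held. The underside is 91.2 mm below the TCP. Lifting.

```bash
python3 -m crank '[[0,-15,0,0,0,0],[0,-45,0,0,0,0],[0,-85,0,0,0,0],[0,-125,0,0,0,0],[0,-145,0,0,0,0]]'
python3 -m crank '[[0,0,0,0,0,0],[0,0,0,0,0,0]]'
python3 - <<'E'
import h
h.go(598.1,-211.6,240,98.8)
im,d,c=h.snap("wrist","w5"); h.snap("scene","s5")
E
```

```text
t: 6.45
eef_pos: [598.9, 192.0, 243.4]
tcp_rot: [-1.576, -0.003, 1.544]
ft_force: [0.4, -1.3, -3.7]
opening: 0.17
t: 6.65
eef_pos: [598.6, 192.0, 242.7]
tcp_rot: [-1.576, -0.003, 1.544]
ft_force: [0.5, 0.5, -3.0]
opening: 0.162
ROW [-403.5, 1.5, -10.3] [0.32, -10.34, 0.16] at [598.6 192.  242.7] rot [-90.31  -0.19  88.46] F [ 0.5  0.5 -3. ] t 6.65
```

View pics/w5.png

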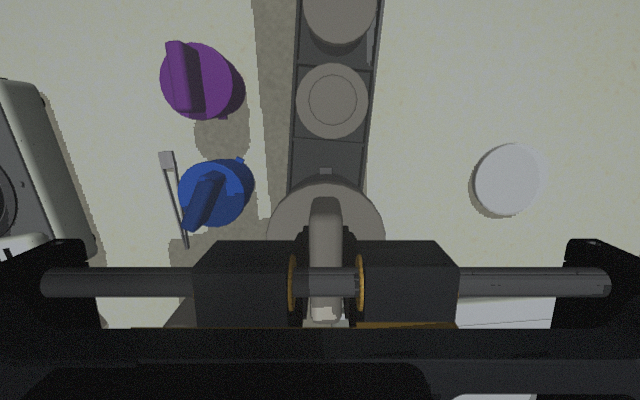

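View pics/s5.png

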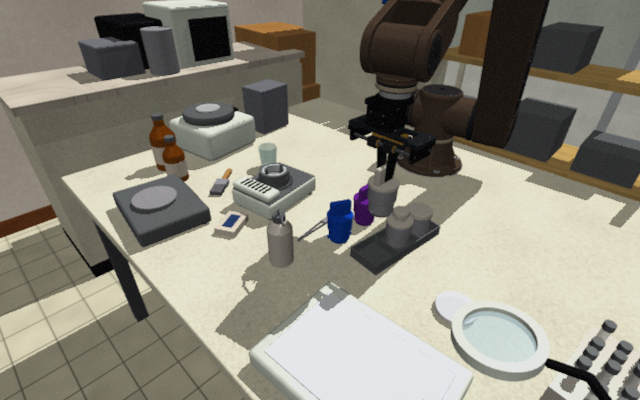

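Cup is lifted upright and the others have not moved. I'll check where the cup axis sits relative to the TCP, using the visible lid arc and the bar end.

Run:
```python
import h,cv2,numpy as np
from scipy.optimize import least_squares
Z=np.load("pics/w5.npz"); im=cv2.imread("pics/w5.png")
c=dict(vertical_fov=float(Z["fov"]),cx=float(Z["cx"]),cy=float(Z["cy"])); T=Z["T"]; W=h.cloud(c,Z["d"],T); f=h.K(c)
tcp=np.array([598.6,192.0,242.7]); yaw=np.radians(88.46)
tx=np.array([np.cos(yaw),np.sin(yaw)]); tz=np.array([-np.sin(yaw),np.cos(yaw)])
L=(W[...,:2]-tcp[:2]); X=L@tx; Y=L@tz; Hh=W[...,2]-tcp[2]
def plane(u,v,z):
    r=np.stack([(u-c["cx"])/f,(v-c["cy"])/f,np.ones(len(u))],-1)@T[:3,:3].T; o=T[:3,3]; Q=o+r*((z-o[2])/r[:,2])[:,None]
    l=Q[:,:2]-tcp[:2]; return l@tx,l@tz
g=im.astype(int)
lid=(abs(Hh+7)<8)&(np.hypot(X,Y)<45); print("lid h",np.median(Hh[lid&(Y>20)]))
# per column topmost lid pixel
us,vs=[],[]
for u in range(272,384):
    col=np.nonzero(lid[150:240,u])[0]
    if len(col): us.append(u); vs.append(col[0]+150-0.5)
x,y=plane(np.array(us),np.array(vs),tcp[2]-7.2)
for r0 in (36,):
  r=least_squares(lambda p:np.hypot(x-p[0],y-p[1])-p[2],[0,0,36],loss='soft_l1',f_scale=.5); print("free",r.x, "arc",x.min(),x.max(),len(x))
  r=least_squares(lambda p:np.hypot(x-p[0],y-p[1])-r0,[0,0],loss='soft_l1',f_scale=.5); print("r36",r.x)
bar=(abs(Hh-33.8)<6)&(abs(X)<12)&(Y>-40)&(Y<40)
v,u=np.nonzero(bar); x,y=plane(u,v,tcp[2]+33.3); print("bar x",np.percentile(x,[1,50,99]),"y",np.percentile(y,[1,99]),y.max(),y.min(),"h",np.median(Hh[bar]))
for v in (200,205,210,215,220): 
    k=np.nonzero(bar[v])[0]; 
    if len(k): print(v,k.min(),k.max(),[a.round(1) for a in plane(np.array([k.min()-.5,k.max()+.5]),np.array([v,v]),tcp[2]+33.3)])
```

```text
lid h -7.54710025359131
free [-0.15170261  2.14850351 34.46384695] arc -31.133623883982004 33.46216325796539 112
r36 [-0.27099885  0.39870833]
bar x [-10.65209501  -0.05568399  10.97861169] y [-26.03564027  29.71547815] 30.186870180693756 -26.602902428154497 h 32.256101025628084
215 311 340 [array([-7. ,  6.4]), array([28.8, 28.8])]
220 309 342 [array([-7.9,  7.4]), array([26.4, 26.4])]
```

The cup axis is within ~1 mm of the TCP (tool z +0.8). Carrying it over to the collar at height.

```bash
python3 -m crank '[[-30,0,-5,0.3,-5,0],[-80,0,-10,0.3,-10.3,0],[-130,0,-11,0.3,-10.3,0],[-180,0,-11,0.3,-10.3,0],[-230,0,-11,0.3,-10.3,0]]'
python3 -c "import h; h.go(598.9,-211.5,240,98.8)"
```

```text
t: 7.25
eef_pos: [602.3, -39.8, 239.1]
tcp_rot: [-1.566, -0.003, 1.724]
ft_force: [0.8, 0.1, -2.3]
opening: 0.166
ROW [-169.1, -1.3, 29.6] [-0.25, -0.03, 0.2] at [602.3 -39.8 239.1] rot [-89.75  -0.2   98.77] F [ 0.8  0.1 -2.3] t 7.25
```

```bash
python3 -m crank '[[-50,-1,9,0,0,0],[-100,-1,18,0,0,0],[-150,-1,27,0,0,0],[-169,-1,29.6,0,0,0],[-169,-1,29.6,0,0,0]]'
python3 -m crank '[[0,0,0,0,0,0],[0,0,0,0,0,0],[0,0,0,0,0,0]]'
python3 - <<'E'
import h
h.snap("wrist","w6"); h.snap("top","t6")
h.go(598.9,-211.5,212,98.8)
E
```

```text
t: 7.75
eef_pos: [598.1, -214.6, 237.4]
tcp_rot: [-1.564, -0.005, 1.72]
ft_force: [-0.5, 0.3, -2.4]
opening: 0.171
t: 8.05
eef_pos: [598.1, -213.4, 237.0]
tcp_rot: [-1.563, -0.005, 1.721]
ft_force: [-0.0, 0.4, -2.4]
opening: 0.163
ROW [1.9, 25.4, -1.1] [-0.4, -0.17, 0.27] at [ 598.3 -213.6  237.4] rot [-89.6   -0.27  98.63] F [ 0.9 -0.8 -1.8] t 8.15
```

View pics/w6.png

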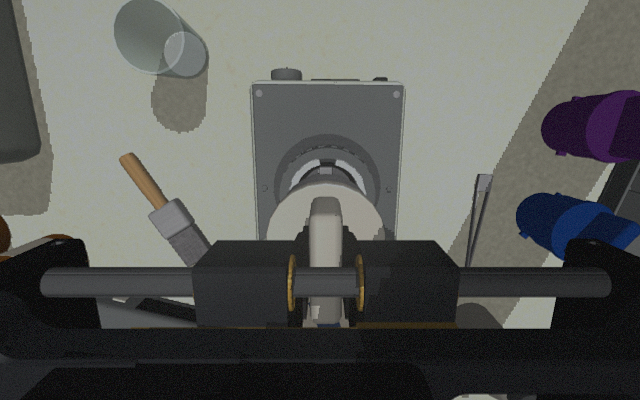

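The slot at (326,170) lines up with the bar at (325,220). Cross-checking the slot position from this yaw against the earlier fit.

Run:
```python
import h,cv2,numpy as np
Z=np.load("pics/w6.npz"); im=cv2.imread("pics/w6.png")
c=dict(vertical_fov=float(Z["fov"]),cx=float(Z["cx"]),cy=float(Z["cy"])); T=Z["T"]; f=h.K(c)
g=cv2.cvtColor(im,6).astype(np.float32)
a=np.radians(188.8); e=np.array([np.cos(a),np.sin(a)]); n=np.array([-e[1],e[0]])
for z in (105,107):
  for r in (34.5,36,37):
    s=np.arange(-16,16.1,1); P=np.stack([598.1+r*e[0]+s*n[0],-211.6+r*e[1]+s*n[1],np.full(len(s),z)],-1)
    q=(P-T[:3,3])@T[:3,:3]; u=q[:,0]/q[:,2]*f+c["cx"]; v=q[:,1]/q[:,2]*f+c["cy"]
    I=cv2.remap(g,u.astype(np.float32)[None],v.astype(np.float32)[None],1)[0]; print(z,r,v[16].round(1),u[16].round(1),I.round(0).astype(int).tolist())
# outer edge radially
r=np.arange(30,46,.5); 
for da in (-20,-15,15,20):
    b=a+np.radians(da); P=np.stack([598.1+r*np.cos(b),-211.6+r*np.sin(b),np.full(len(r),106.5)],-1)
    q=(P-T[:3,3])@T[:3,:3]; u=q[:,0]/q[:,2]*f+c["cx"]; v=q[:,1]/q[:,2]*f+c["cy"]
    I=cv2.remap(g,u.astype(np.float32)[None],v.astype(np.float32)[None],1)[0]; print(da,I.astype(int).tolist())
cv2.imwrite("pics/w6c.png",cv2.resize(im[130:230,230:420],None,fx=4,fy=4,interpolation=2))
```

```text
105 34.5 160.0 326.7 [101, 109, 121, 130, 133, 142, 158, 124, 75, 65, 63, 67, 64, 69, 68, 68, 66, 66, 64, 65, 68, 66, 60, 89, 144, 162, 150, 146, 148, 133, 133, 116, 100]
105 36 158.4 326.7 [90, 90, 90, 91, 96, 96, 103, 99, 89, 84, 76, 80, 77, 74, 76, 75, 74, 74, 74, 76, 78, 78, 79, 81, 98, 105, 111, 114, 100, 94, 92, 90, 91]
105 37 157.3 326.7 [89, 89, 88, 90, 90, 89, 93, 92, 90, 92, 87, 88, 90, 88, 88, 87, 88, 86, 86, 88, 90, 90, 90, 91, 91, 92, 92, 92, 93, 88, 88, 90, 91]
107 34.5 160.2 326.7 [107, 119, 127, 137, 139, 145, 158, 134, 84, 66, 63, 66, 64, 68, 67, 67, 66, 65, 64, 65, 67, 66, 59, 93, 146, 161, 151, 150, 151, 137, 136, 127, 108]
107 36 158.6 326.7 [90, 89, 90, 93, 98, 100, 105, 101, 89, 80, 73, 76, 73, 70, 73, 71, 70, 70, 70, 73, 73, 74, 75, 79, 103, 112, 120, 121, 104, 96, 95, 89, 90]
107 37 157.6 326.7 [89, 90, 88, 90, 90, 89, 94, 94, 90, 91, 86, 87, 89, 86, 86, 85, 85, 84, 83, 86, 89, 88, 89, 89, 91, 92, 94, 94, 92, 88, 87, 90, 91]
-20 [39, 54, 80, 124, 152, 156, 157, 157, 157, 157, 158, 159, 156, 142, 126, 108, 94, 90, 88, 88, 88, 88, 88, 90, 92, 91, 89, 89, 88, 88, 89, 89]
-15 [38, 58, 82, 113, 139, 145, 152, 159, 162, 157, 151, 143, 138, 123, 109, 104, 97, 92, 89, 88, 88, 88, 89, 89, 89, 88, 89, 89, 90, 90, 90, 90]
15 [35, 72, 122, 146, 161, 162, 163, 160, 158, 159, 159, 161, 157, 137, 122, 107, 95, 92, 89, 90, 91, 90, 90, 90, 89, 87, 88, 90, 91, 91, 91, 89]
20 [43, 70, 110, 142, 160, 160, 158, 158, 159, 158, 157, 157, 154, 145, 134, 114, 98, 92, 87, 87, 88, 90, 90, 89, 87, 88, 88, 90, 91, 91, 91, 86]
```

View pics/w6c.png

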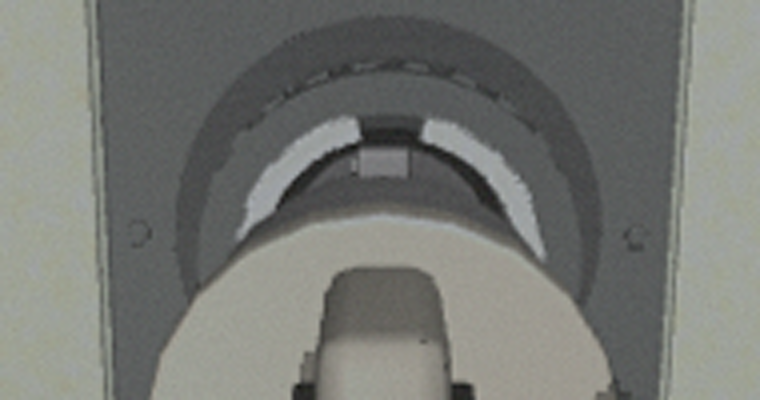

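The slot here reads 0.6 mm toward +y, so I'm using centre (598.1, −211.3). Lowering to just above the rim.

```bash
python3 -m crank '[[2.1,15,-1.1,-0.4,-0.2,0.3],[2.1,33,-1.1,-0.4,-0.2,0.3],[2.1,33,-1.1,-0.4,-0.2,0.3],[2.1,33,-1.1,-0.4,-0.2,0.3]]'
python3 -c "import h; h.go(598.9,-211.2,203,98.8)"
```

```text
t: 8.55
eef_pos: [599.0, -210.9, 204.8]
tcp_rot: [-1.571, 0.0, 1.725]
ft_force: [-0.3, -0.5, -2.3]
opening: 0.166
ROW [-0.3, 1.8, 0.1] [-0.01, 0.06, -0.02] at [ 599.  -210.9  204.8] rot [-8.999e+01  2.000e-02  9.886e+01] F [-0.3 -0.5 -2.3] t 8.55
```

```bash
python3 -m crank '[[-0.3,4,0,0,0,0],[-0.3,8,0,0,0,0],[-0.3,12,0,0,0,0],[-0.3,13,0,0,0,0],[-0.3,13,0,0,0,0]]'
python3 -c "import h; h.go(598.9,-211.2,185,98.8)"
```

```text
t: 9.05
eef_pos: [599.0, -211.2, 191.6]
tcp_rot: [-1.57, 0.0, 1.725]
ft_force: [0.0, -0.4, -2.8]
opening: 0.165
ROW [0.0, 6.6, 0.1] [-0.02, 0.06, -0.02] at [ 599.  -211.2  191.6] rot [-8.998e+01  2.000e-02  9.886e+01] F [ 0.  -0.4 -2.8] t 9.05
```

No contact. Going on in small steps.

```bash
for k in 1; do python3 -m crank '[[0,1.5,0,0,0,0],[0,3,0,0,0,0],[0,4.5,0,0,0,0],[0,5,0,0,0,0]]'; done
python3 -c "import h; h.go(598.9,-211.2,182,98.8)"
```

```text
t: 9.45
eef_pos: [598.9, -211.2, 186.4]
tcp_rot: [-1.57, 0.0, 1.725]
ft_force: [0.9, 0.2, -2.5]
opening: 0.163
ROW [-0.0, 4.4, 0.0] [-0.03, 0.06, -0.01] at [ 598.9 -211.2  186.4] rot [-8.997e+01  1.000e-02  9.886e+01] F [ 0.9  0.2 -2.5] t 9.45
```

```bash
python3 -m crank '[[0,1,0,0,0,0],[0,2,0,0,0,0],[0,3,0,0,0,0],[0,3,0,0,0,0]]'
python3 -c "import h; h.go(598.9,-211.2,180,98.8)"
```

```text
t: 9.85
eef_pos: [598.9, -211.2, 183.2]
tcp_rot: [-1.57, 0.0, 1.725]
ft_force: [-0.2, -0.7, -2.2]
opening: 0.168
ROW [-0.0, 3.2, -0.0] [-0.04, 0.06, -0.0] at [ 598.9 -211.2  183.2] rot [-89.96   0.    98.86] F [-0.2 -0.7 -2.2] t 9.85
```

```bash
python3 -m crank '[[0,1,0,0,0,0],[0,2,0,0,0,0],[0,3,0,0,0,0],[0,3,0,0,0,0]]'
python3 -c "import h; h.go(598.9,-211.2,177,98.8)"
```

```text
t: 10.25
eef_pos: [598.8, -211.2, 180.1]
tcp_rot: [-1.57, -0.0, 1.725]
ft_force: [-0.1, -0.2, -2.2]
opening: 0.168
ROW [-0.1, 3.1, -0.1] [-0.06, 0.06, 0.01] at [ 598.8 -211.2  180.1] rot [-8.994e+01 -1.000e-02  9.886e+01] F [-0.1 -0.2 -2.2] t 10.25
```

```bash
python3 -m crank '[[0,1,0,0,0,0],[0,2,0,0,0,0],[0,2,0,0,0,0]]'
python3 -c "import h; h.go(598.9,-211.2,175,98.8)"
```

```text
t: 10.55
eef_pos: [598.7, -211.1, 177.9]
tcp_rot: [-1.57, -0.0, 1.725]
ft_force: [-0.6, -0.0, -2.7]
opening: 0.168
ROW [-0.1, 2.9, -0.2] [-0.07, 0.06, 0.02] at [ 598.7 -211.1  177.9] rot [-8.993e+01 -2.000e-02  9.886e+01] F [-0.6 -0.  -2.7] t 10.55
```

```bash
python3 -m crank '[[0,0.5,0,0,0,0],[0,1,0,0,0,0],[0,1,0,0,0,0]]'; python3 -m crank '[[0,0.5,0,0,0,0],[0,1,0,0,0,0],[0,1,0,0,0,0]]'
```

```text
t: 10.85
eef_pos: [598.7, -211.1, 176.8]
tcp_rot: [-1.57, -0.0, 1.725]
ft_force: [-0.1, 1.0, -4.0]
opening: 0.165
t: 11.15
eef_pos: [598.8, -211.2, 176.1]
tcp_rot: [-1.57, -0.0, 1.725]
ft_force: [-0.7, 1.3, 0.8]
opening: 0.171
```

```bash
python3 -m crank '[[0,0.5,0,0,0,0],[0,1,0,0,0,0],[0,1,0,0,0,0]]'; python3 -m crank '[[0,0.5,0,0,0,0],[0,1,0,0,0,0],[0,1,0,0,0,0]]'
```

```text
t: 11.45
eef_pos: [598.8, -211.2, 175.2]
tcp_rot: [-1.57, -0.0, 1.725]
ft_force: [-1.7, 0.1, 2.5]
opening: 0.168
t: 11.75
eef_pos: [598.8, -211.2, 174.4]
tcp_rot: [-1.57, -0.0, 1.725]
ft_force: [-2.8, 0.9, 3.2]
opening: 0.165
```

Contact with the plate came at TCP z≈176.2, so the underside is at 85 and the rim at 107 (vision said 106.8). The force slope fits 3 N + 1.8 N/mm. Pressing toward ~6.7 mm of travel (TCP≈169.5).

```bash
python3 -m crank '[[0,0.7,0.1,0,0,0],[0,1.4,0.2,0,0,0],[0,2,0.3,0,0,0],[0,2,0.3,0,0,0]]'; python3 -m crank '[[0,0.5,0,0,0,0],[0,1,0,0,0,0],[0,1,0,0,0,0]]'
```

```text
t: 12.15
eef_pos: [598.7, -211.2, 172.7]
tcp_rot: [-1.571, 0.0, 1.725]
ft_force: [-0.9, 1.4, 6.6]
opening: 0.166
t: 12.45
eef_pos: [598.7, -211.1, 172.1]
tcp_rot: [-1.571, 0.0, 1.725]
ft_force: [-2.9, 0.8, 7.5]
opening: 0.166
```

```bash
python3 -m crank '[[0,0.4,0,0,0,0],[0,0.8,0,0,0,0],[0,0.8,0,0,0,0]]'; python3 -c "import h; h.go(598.9,-211.2,169.6,98.8)"
```

```text
t: 12.75
eef_pos: [598.7, -211.1, 171.8]
tcp_rot: [-1.571, 0.001, 1.725]
ft_force: [-2.7, 1.4, 7.6]
opening: 0.162
ROW [-0.1, 2.2, -0.2] [0.03, 0.06, -0.03] at [ 598.7 -211.1  171.8] rot [-9.003e+01  3.000e-02  9.886e+01] F [-2.7  1.4  7.6] t 12.75
```

```bash
python3 -m crank '[[0,1,0,0,0,0],[0,2,0,0,0,0],[0,2,0,0,0,0]]'; python3 -c "import h; h.go(598.9,-211.2,169.4,98.8)"
```

```text
t: 13.05
eef_pos: [598.7, -211.2, 170.5]
tcp_rot: [-1.572, 0.001, 1.725]
ft_force: [-3.1, 1.8, 10.6]
opening: 0.167
ROW [-0.1, 1.1, -0.1] [0.05, 0.06, -0.05] at [ 598.7 -211.2  170.5] rot [-9.005e+01  5.000e-02  9.886e+01] F [-3.1  1.8 10.6] t 13.05
```

```bash
python3 -m crank '[[0,1,0,0,0,0],[0,1.8,0,0,0,0],[0,1.8,0,0,0,0]]'; python3 -c "import h; h.go(598.9,-211.2,169.4,98.8)"
```

```text
t: 13.35
eef_pos: [598.7, -211.1, 169.6]
tcp_rot: [-1.572, 0.001, 1.725]
ft_force: [-3.9, 0.4, 12.3]
opening: 0.165
ROW [-0.1, 0.2, -0.1] [0.08, 0.06, -0.07] at [ 598.7 -211.1  169.6] rot [-9.008e+01  7.000e-02  9.886e+01] F [-3.9  0.4 12.3] t 13.35
```

Travel ≈6.5 mm, force 14.8 N net. Starting the clockwise turn (tool ry +) while keeping the press.

```bash
python3 -m crank '[[-0.03,1,0,0,2,0],[-0.06,1,0,0,4,0],[-0.1,1,0,0,7,0],[-0.14,1,0,0,10,0]]'; python3 -c "
import h; h.go(598.9,-211.2,169.4,8.8)
from cell import env; print(env.state()['moment'])"
```

```text
t: 13.75
eef_pos: [599.1, -211.1, 169.6]
tcp_rot: [-1.574, 0.001, 1.549]
ft_force: [-3.4, 2.7, 12.2]
opening: 0.165
ROW [-0.1, 0.2, 0.2] [0.18, 79.96, 0.06] at [ 599.1 -211.1  169.6] rot [-9.016e+01  7.000e-02  8.876e+01] F [-3.4  2.7 12.2] t 13.75
[0.8020878  0.64790695 0.24496601]
```

```bash
python3 -m crank '[[-0.05,1,0.1,0.1,4,0],[-0.1,1,0.2,0.2,8,0],[-0.15,1,0.3,0.2,12,0],[-0.2,1,0.3,0.2,16,0],[-0.27,1,0.3,0.2,20,0]]'; python3 -c "
import h; h.go(598.9,-211.2,169.4,8.8)
from cell import env; print(env.state()['moment'])"
```

```text
t: 14.25
eef_pos: [599.1, -211.2, 169.7]
tcp_rot: [-1.572, 0.0, 1.198]
ft_force: [-2.1, 3.5, 12.0]
opening: 0.169
ROW [-0.1, 0.3, 0.2] [0.07, 59.81, 0.01] at [ 599.1 -211.2  169.7] rot [-9.006e+01  2.000e-02  6.861e+01] F [-2.1  3.5 12. ] t 14.25
[0.89581791 0.3777865  0.17329872]
```

```bash
python3 -m crank '[[0,1.1,0.1,0,4,0],[0,1.1,0.2,0,8,0],[0.1,1.1,0.3,0,12,0],[0.1,1.1,0.3,0,16,0],[0.1,1.1,0.3,0,20,0]]'; python3 -c "
import h; h.go(598.9,-211.2,169.4,8.8)
from cell import env; print(env.state()['moment'])"
```

```text
t: 14.75
eef_pos: [599.2, -210.8, 169.7]
tcp_rot: [-1.573, -0.001, 0.846]
ft_force: [-2.3, 2.6, 11.9]
opening: 0.164
ROW [-0.5, 0.3, 0.0] [0.12, 39.67, 0.09] at [ 599.2 -210.8  169.7] rot [-9.014e+01 -4.000e-02  4.847e+01] F [-2.3  2.6 11.9] t 14.75
[0.70378913 0.44318128 0.14114666]
```

```bash
python3 -m crank '[[0,1.1,0.1,0,4,0],[0,1.1,0.2,0,8,0],[0.1,1.1,0.2,0,12,0],[0.1,1.1,0.2,0,16,0],[0.1,1.1,0.2,0,20,0]]'; python3 -c "
import h; h.go(598.9,-211.2,169.4,8.8)
from cell import env; print(env.state()['moment'])"
```

```text
t: 15.25
eef_pos: [599.5, -210.6, 169.8]
tcp_rot: [-1.574, -0.002, 0.494]
ft_force: [-3.4, 2.6, 11.7]
opening: 0.164
ROW [-0.8, 0.4, -0.3] [0.15, 19.53, 0.17] at [ 599.5 -210.6  169.8] rot [-90.18  -0.14  28.33] F [-3.4  2.6 11.7] t 15.25
[0.5892505  0.50942252 0.19832193]
```

70° done, moment low (~0.2 N m). Easing toward the stop in smaller steps.

```bash
python3 -m crank '[[-0.3,1.2,0,0.1,4,0],[-0.5,1.2,0,0.1,8,0],[-0.5,1.2,0,0.1,12,0],[-0.5,1.2,0,0.1,15,0]]'; python3 -c "
import h; h.go(598.9,-211.2,169.4,8.8)
from cell import env; print(env.state()['moment'])"
```

```text
t: 15.65
eef_pos: [599.5, -210.7, 169.7]
tcp_rot: [-1.572, -0.004, 0.23]
ft_force: [-1.4, 2.5, 11.9]
opening: 0.168
ROW [-0.7, 0.3, -0.3] [0.08, 4.4, 0.26] at [ 599.5 -210.7  169.7] rot [-90.09  -0.26  13.2 ] F [-1.4  2.5 11.9] t 15.65
[0.50893215 0.50646474 0.18989732]
```

```bash
python3 -m crank '[[-0.1,1.2,0,0,1.5,0],[-0.1,1.2,0,0,3,0],[-0.1,1.2,0,0,4.5,0],[-0.1,1.2,0,0,4.5,0]]'; python3 -c "
import h; h.go(598.9,-211.2,169.4,8.8)
from cell import env; print(env.state()['moment'])"
```

```text
t: 16.05
eef_pos: [599.7, -210.6, 169.6]
tcp_rot: [-1.573, -0.006, 0.151]
ft_force: [-2.1, 2.3, 11.9]
opening: 0.168
ROW [-0.8, 0.2, -0.5] [0.1, -0.13, 0.32] at [ 599.7 -210.6  169.6] rot [-90.1   -0.32   8.67] F [-2.1  2.3 11.9] t 16.05
[0.585264   0.78285766 0.12937789]
```

```bash
python3 -m crank '[[-0.2,1.1,0,0,0.7,0.3],[-0.2,1.1,0,0,1.4,0.3],[-0.2,1.1,0,0,1.4,0.3]]'; python3 -c "
from cell import env; print(env.state()['moment'])"
python3 -m crank '[[-0.2,1.1,0,0,0.7,0],[-0.2,1.1,0,0,1.4,0],[-0.2,1.1,0,0,1.4,0]]'; python3 -c "
from cell import env; print(env.state()['moment'])"
```

```text
t: 16.35
eef_pos: [599.9, -210.5, 169.6]
tcp_rot: [-1.573, -0.002, 0.127]
ft_force: [-2.2, 2.8, 12.8]
opening: 0.164
[0.63372072 0.58207275 0.12319838]
t: 16.65
eef_pos: [599.9, -210.4, 169.6]
tcp_rot: [-1.574, -0.003, 0.103]
ft_force: [-2.3, 2.7, 12.4]
opening: 0.17
[0.52863046 0.73147378 0.18693341]
```

```bash
python3 -m crank '[[-0.2,1.1,0,0,0.6,0],[-0.2,1.1,0,0,1.2,0],[-0.2,1.1,0,0,1.2,0]]'; python3 -c "
from cell import env; print(env.state()['moment'])"
python3 -m crank '[[-0.2,1.1,0,0,0.6,0],[-0.2,1.1,0,0,1.2,0],[-0.2,1.1,0,0,1.2,0]]'; python3 -c "
from cell import env; print(env.state()['moment'])"
```

```text
t: 16.95
eef_pos: [599.7, -210.4, 169.6]
tcp_rot: [-1.574, -0.003, 0.082]
ft_force: [-4.0, 1.9, 12.2]
opening: 0.165
[0.42614954 0.95487492 0.42672678]
t: 17.25
eef_pos: [599.3, -210.4, 169.5]
tcp_rot: [-1.575, -0.003, 0.062]
ft_force: [-5.5, 2.2, 13.8]
opening: 0.165
[0.48703104 1.21467288 0.44558872]
```

The moment rose from 0.19 to 0.43–0.45 N m and stayed there, so the stop is felt at ~93°. Backing off slightly to relax, then letting the spring raise it.

```bash
python3 -m crank '[[0,0.9,0,0.1,-1.5,0],[0,0.9,0,0.2,-3,0],[0,0.9,0,0.2,-3,0]]'; python3 -c "
import h; h.go(598.9,-211.2,172.6,8.8)
from cell import env; print(env.state()['moment'])"
python3 -m crank '[[0,0.2,0,0,0,0],[0,-0.5,0,0,0,0],[0,-0.5,0,0,0,0]]'; python3 -c "
import h; h.go(598.9,-211.2,172.6,8.8)
from cell import env; print(env.state()['moment'])"
```

```text
t: 17.55
eef_pos: [599.5, -210.6, 169.7]
tcp_rot: [-1.572, -0.004, 0.115]
ft_force: [-2.8, 1.1, 12.2]
opening: 0.169
ROW [-0.6, -2.9, -0.5] [0.08, -2.21, 0.25] at [ 599.5 -210.6  169.7] rot [-90.07  -0.25   6.59] F [-2.8  1.1 12.2] t 17.55
[ 0.17977484  0.88694241 -0.0560191 ]
t: 17.85
eef_pos: [599.5, -210.6, 171.0]
tcp_rot: [-1.572, -0.005, 0.115]
ft_force: [-3.5, 1.3, 10.0]
opening: 0.167
ROW [-0.6, -1.6, -0.5] [0.1, -2.2, 0.27] at [ 599.5 -210.6  171. ] rot [-90.09  -0.27   6.6 ] F [-3.5  1.3 10. ] t 17.85
[ 0.32463551  0.8198933  -0.06395657]
```

```bash
python3 -m crank '[[0,-0.3,0,0,0,0.2],[0,-0.8,0,0,0,0.2],[0,-0.8,0,0,0,0.2]]'
python3 -m crank '[[0,-0.3,0,0,0,0],[0,-0.6,0,0,0,0],[0,-0.6,0,0,0,0]]'; python3 -c "
import h; h.go(598.9,-211.2,172.6,8.8)
from cell import env; print(env.state()['moment'])"
```

```text
t: 18.15
eef_pos: [599.6, -210.5, 172.4]
tcp_rot: [-1.573, -0.002, 0.115]
ft_force: [-2.2, 2.0, 7.3]
opening: 0.164
t: 18.45
eef_pos: [599.6, -210.5, 173.2]
tcp_rot: [-1.573, -0.002, 0.115]
ft_force: [-1.5, 1.2, 4.7]
opening: 0.166
ROW [-0.8, 0.5, -0.6] [0.11, -2.21, 0.11] at [ 599.6 -210.5  173.2] rot [-90.11  -0.11   6.59] F [-1.5  1.2  4.7] t 18.45
[ 0.22835538  0.52060532 -0.03061153]
```

```bash
python3 -m crank '[[0,-0.3,0,0,0,0],[0,-0.6,0,0,0,0],[0,-0.6,0,0,0,0]]'; python3 -m crank '[[0,0,0,0,0,0],[0,0,0,0,0,0]]'; python3 -c "
import h; h.go(598.9,-211.2,172.6,8.8)
from cell import env; print(env.state()['moment'])"
```

```text
t: 18.75
eef_pos: [599.6, -210.5, 173.3]
tcp_rot: [-1.572, -0.002, 0.115]
ft_force: [1.0, 0.8, -1.1]
opening: 0.168
t: 18.95
eef_pos: [599.6, -210.5, 173.2]
tcp_rot: [-1.572, -0.002, 0.115]
ft_force: [-1.1, 1.3, 0.8]
opening: 0.167
ROW [-0.8, 0.6, -0.6] [0.09, -2.21, 0.08] at [ 599.6 -210.5  173.2] rot [-9.009e+01 -9.000e-02  6.590e+00] F [-1.1  1.3  0.8] t 18.95
[ 0.10048189  0.0640917  -0.02776082]
```

The rise stopped at z 173.25 with force falling 6 N in 0.1 mm, so the lugs are up against the notch tops. I'll nudge the angle toward 90° (the bar is 2° past), watching the moment, then open.

```bash
python3 -m crank '[[0,0.1,0,0,-0.8,0],[0,0.1,0,0,-1.5,0],[0,0.1,0,0,-1.5,0]]'; python3 -c "
import h; h.go(598.9,-211.2,172.6,8.8)
from cell import env; print(env.state()['moment'])"
python3 -m crank '[[0,0,0,0,0,0],[0,0,0,0,0,0],[0,0,0,0,0,0],[0,0,0,0,0,0],[0,0,0,0,0,0]]' 0.45
python3 - <<'E'
import h; h.go(598.9,-211.2,300,8.8); h.snap("wrist","w7"); h.snap("scene","s7")
E
```

```text
t: 19.25
eef_pos: [599.6, -210.5, 173.2]
tcp_rot: [-1.573, -0.002, 0.142]
ft_force: [-1.4, 0.8, 1.8]
opening: 0.167
ROW [-0.8, 0.6, -0.5] [0.1, -0.67, 0.09] at [ 599.6 -210.5  173.2] rot [-9.01e+01 -9.00e-02  8.13e+00] F [-1.4  0.8  1.8] t 19.25
[ 0.0332814   0.10687509 -0.04596082]
t: 19.75
eef_pos: [599.6, -210.5, 173.1]
tcp_rot: [-1.573, -0.002, 0.142]
ft_force: [-0.4, -0.4, -0.4]
opening: 0.444
ROW [-0.6, -126.9, -0.8] [0.1, -0.67, 0.09] at [ 599.6 -210.5  173.1] rot [-9.01e+01 -9.00e-02  8.13e+00] F [-0.4 -0.4 -0.4] t 19.75
```

View pics/w7.png

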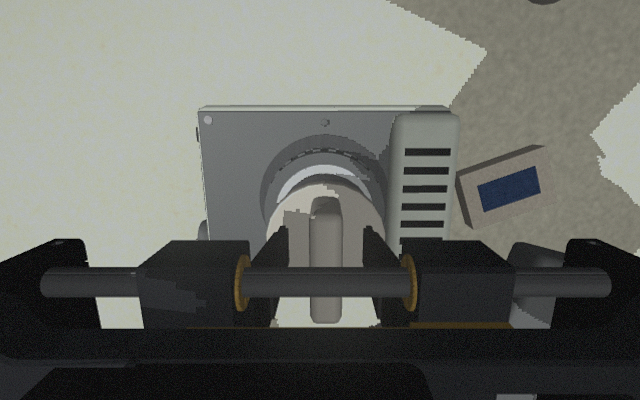

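The wrist view shows the fingers clear on both sides of the bar at (325,260). The bar runs across the mill axis and the locked cup stands upright. Retreating straight up.

```bash
python3 -m crank '[[0,-20,0,0,0,0],[0,-60,0,0,0,0],[0,-105,0,0,0,0],[0,-127,0,0,0,0],[0,-127,0,0,0,0]]'
python3 -m crank '[[0,0,-45,0,0,0],[0,0,-70,0,0,0],[0,0,-70,0,0,0],[0,0,-70,0,0,0]]'
cat > fin.py <<'E'
import h,cv2,numpy as np
h.go(598.9,-211.2,300,8.8); im,d,c=h.snap("wrist","w8"); h.snap("scene","s8"); h.snap("top","t8")
T=c["pose"]; W=h.cloud(c,d,T); f=h.K(c)
n=np.hypot(W[...,0]-598,W[...,1]+211)<45
m=(n&(W[...,2]>193)&(W[...,2]<220)).astype(np.uint8); m=cv2.morphologyEx(m,cv2.MORPH_OPEN,np.ones((3,3)))>0
z=np.median(W[m][:,2]); v,u=np.nonzero(m); r=np.stack([(u-c["cx"])/f,(v-c["cy"])/f,np.ones(len(u))],-1)@T[:3,:3].T; o=T[:3,3]
Q=o+r*((z-o[2])/r[:,2])[:,None]; pc=np.linalg.eigh(np.cov(Q[:,:2].T))[1][:,1]
print("bar top z",z,"grip above nominal rim",z-20-105,"rect",cv2.minAreaRect(Q[:,:2].astype(np.float32)),"pca",np.degrees(np.arctan2(pc[1],pc[0])))
l=n&(W[...,2]>155)&(W[...,2]<180); print("lid z",np.median(W[l][:,2]),np.polyfit(W[l][:,0],W[l][:,2],1)[0],np.polyfit(W[l][:,1],W[l][:,2],1)[0])
E
python3 fin.py
```

```text
t: 20.35
eef_pos: [600.2, -210.7, 304.0]
tcp_rot: [-1.576, -0.007, 0.142]
ft_force: [0.1, -1.1, -0.2]
opening: 0.451
t: 20.75
eef_pos: [609.8, -279.9, 302.8]
tcp_rot: [-1.574, -0.005, 0.141]
ft_force: [-0.0, -0.1, 0.4]
opening: 0.451
ROW [-1.1, 2.6, 69.6] [0.21, -0.72, 0.3] at [ 609.8 -279.9  302.8] rot [-90.21  -0.3    8.08] F [-0.  -0.1  0.4] t 20.75
bar top z 205.44029766754224 grip above nominal rim 80.44029766754224 rect ((599.1090087890625, -212.14108276367188), (15.590047836303711, 56.695621490478516), 8.460213661193848) pca 98.47305102388869
lid z 165.83936690718585 0.0005602223497637572 0.0014526294255202887
```

View pics/w8.png

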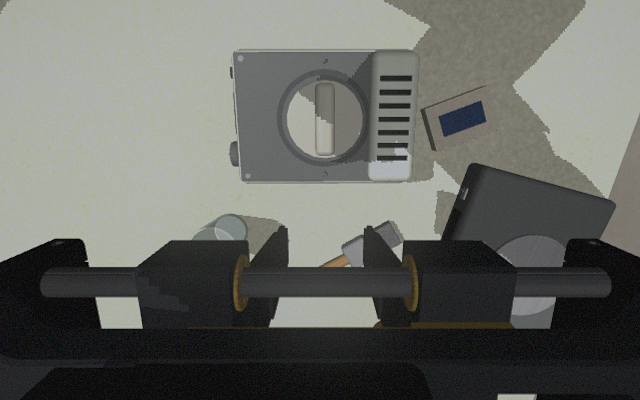

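View pics/s8.png

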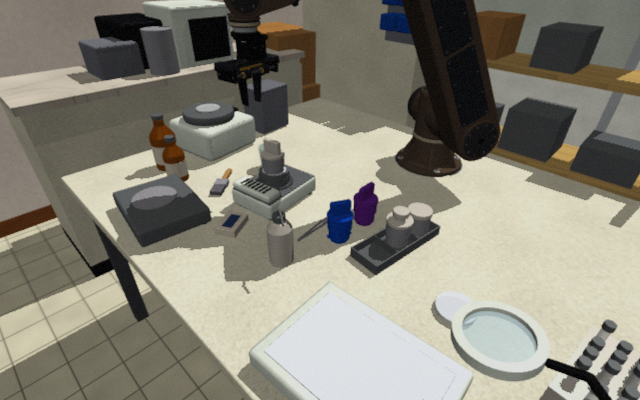

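The cup is locked and level: bar at 98.5° against notch axis 98.8°, centre ~1 mm from the collar's, grip 80.4 mm above the nominal rim. Nothing else has moved, and the gripper is clear.

```bash
python3 -c "
from cell import job; print(job.job_done())"
```

```text
the job is handed in; nothing more can be done
None
```

The cup is fitted and locked in the mill, and I handed the job in at about 21 s of the 67 s allowed. `job_done` reports no verdict, so the result below rests on my own checks.

**What I did:**
1. I lifted the white-lidded bar-grip cup from its tray cell and lowered it into the collar with its lugs in the slots.
2. The sprung plate was felt with the underside at z≈85, which puts the rim about 2 mm above nominal. Vision had given the same.
3. I pressed it about 6.5 mm (roughly 15 N net) and turned it clockwise until the moment rose from 0.19 to 0.43–0.45 N m at about 93°.
4. I backed off slightly and let it rise until the lugs met the notch tops. I then set the angle and opened the gripper.

**Last checks:**

| Check | Measured | Limit |
|---|---|---|
| Bar against the notch axis | about 0.3° off | 4.3° (0.075 rad) |
| Cup axis from the collar's | about 1 mm | 4 mm |
| Grip above the nominal rim | 80.4 mm | 72.5–87.5 mm |
| Lid slope | under 0.002 | 0.06 rad |

- **Surroundings:** the final scene picture shows the jars and bench things in place by eye; I did not measure their positions. The gripper was clear of everything.
- **Small disagreements:** the slot line differed by 0.6 mm between wrist views, and the bar's x position by about 2 mm. Both were taken up by feel, with side forces of no more than about 6 N.

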